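# Slide the cookie mould into the bench chiller and swing its handle in

### The job

Slide the cookie mould along the worktop into the white chiller, under its hood, until it rests right up against the stop hidden inside and presses the stop's red switch in; the stop's setting differs each time and can only be felt, so do not ram it out of its setting. Let the mould lie square and flat there with its red handle swung fully inward across the mould's near end, so that it no longer sticks out, and leave the two gift boxes beside the work where they are.

Things in the scene. Friction and masses are not known exactly. Their poses are not given: they have to be found in the camera images.
- mould_rib (a point): Centre of the upright dark steel grip rib on the mould: 44 mm along x, 14 mm thick (y), standing from z 14 to 44 mm above the worktop, this point at 29 mm. +x points to the mould's front end (which goes into the chiller), +y to its left, z up. The mould's centre lies 40 mm ahead (+x) of this point, its front edge 130 mm ahead, its near edge 50 mm behind
- mould_front (a point): Middle of the front edge of the loose mould, 7 mm above its underside; axes as mould_rib. The mould is a flat grey steel plate with round copper cookie shapes, 180 mm (x) by 130 mm (y) by 14 mm, 0.55 kg give or take a third; it slides on the worktop with 3 to 8 N of friction, more if pressed down
- chiller: White bench chiller, fixed. Origin: on the worktop, middle of the hood's mouth; +x points straight into the hood, +y left, z up. Hood 168 mm wide, 150 mm deep, 61 mm high; opening 140 mm wide, 49 mm high. Two steel guides, 20 mm high, flare from 140 mm apart at the mouth to about 180 mm apart 44 mm in front of it. Its thin cold mat is level with the worktop (no step)
- stop_slip (a joint): How far (m) the stop in the hood has been driven back from its setting: 0 at the start, to stay below 0.005. The stop is a rubber-faced bar 100 mm wide, its face somewhere between 55 and 85 mm behind the mouth: not given, to be felt as resistance that rises firmly. A push of more than about 20 N on it drives it back
- switch (a joint): Travel (m) of the red spring switch in the middle of the stop's face: 0 when free (it then stands 6 mm proud of the face), about 0.006 when the mould's front edge rests against the face. It pushes back with only 0.6 to 1.4 N
- handle (a joint): Angle (rad) of the mould's swivel handle about a vertical pivot 36 mm behind and 50 mm to the right (-y) of mould_rib; light friction (0.03 N m), stays where left. 0: sticks straight out of the near end (mould's -x); grows as it swings towards the mould's +y; 1.57: lies across the mould's near end, pointing along its +y; end stop at 1.6. Starts between -0.35 and 0.35
- handle_pivot (a point): Point on the handle's pivot axis, 28 mm above the worktop (half-way up the handle); it turns with the handle: the red grip lies along its -x, z up. The grip is a bar 18 mm wide, 16 mm thick (z 20 to 36 mm; its lower face clears the mould's top by 6 mm), reaching from 35 to 115 mm off the pivot
- box_right: Closed kraft gift box with window lid, 234 x 145 x 62 mm, loose, to the right of the work; origin under its centre. Not to be moved
- box_left: Closed kraft gift box with window lid, 234 x 145 x 62 mm, loose, to the left of the work; origin under its centre. Not to be moved

How it is judged:
By the outcome, as a careful person would: the job done as asked, in the order asked, and still so for the second after the job is handed in, with the robot touching nothing.
It also fails if it takes over 62 s, if anything falls off the work surface, if the arm or the gripper's body presses on something with over 40 N, if the wrist force passes 120 N, or if a joint passes its speed limit or range.

### The arm

A 7-joint arm with a two-finger parallel gripper is mounted at the origin on a cart in front of the work surface, level with it; the furniture and walls round the work are solid. World frame = base frame: x ahead of the robot, y to its left, z up, the work surface at z = 0. Lengths are in mm, angles in rad, forces in N, time in s.
With the tool pointing down it reaches from about 400 to 850 mm from the base axis. Payload 10.4 kg.
Tool frame: the origin (TCP) lies midway between the tips of the shut fingers; the grasp point (between the pads) lies 19 mm behind it; z points along the fingers, y is the line along which they close (so a half turn about z gives the same grasp; the last joint's range is limited). The gripper opens to 87 mm and grips with 3 to 60 N. Pads are 19 mm wide; open, the fingers measure 117 mm over their backs; the gripper's body (75 mm by 190 mm) begins 51 mm behind the grasp point.
Start: joints at [-1.269, 0.332, -0.065, 1.46, 0.022, 1.35, -0.088], TCP at [199.437, 592.349, 222.576] pointing down, gripper open.
Joint ranges: [-2.6, 2.6], [-0.5, 2.12], [-1.47, 1.34], [0.16, 2.42], [-1.27, 4.41], [0.06, 2.06], [-2.6, 2.6]. Speed limits (rad/s): [2.22, 2.22, 2.79, 2.79, 3.14, 3.14, 3.14].

### API

Orientations are given as a unit quaternion [w, x, y, z].
In Python, from workcell import arm, imaging gives the robot as it stands. The module is installed in compiled form; this text tells all that it offers.
- The arm moves only by the shell command python3 -m crank 'ROWS' [FORCE]. ROWS is JSON, a list of rows, each an object with "fingers": the opening, from 0 (shut) to 1 (fully open); "translation": the shift along the tool's x, y, z in m, a list of three; "turn": the turn about the tool's z in rad. In form: [{"fingers": fingers, "translation": [dx, dy, dz], "turn": turn}, ...]. A call has 1 to 12 rows; each row shifts and turns the commanded pose from where the row before left it, along the tool's axes as they then stand; what a row does not reach is not made up. A row lasts 1/8 s, in which the tool goes at most 62.5 mm and 10.7 degrees, less where a joint would pass 70% of its speed; a pose out of reach is approached as far as the arm can. A call with a gripper value outside its range is refused whole. The fingers move at their own pace and stop on an object; FORCE is the grip in N (left out, the last holds). Time passes only in rows, so rows that do not move let the fingers close. It gives the time, the measured TCP pose, the force, the opening and the grip force at its end, in the units of the state.
- arm.state(): the state, without advancing time (a new reading comes with each control period).
- imaging.get_image(name): name is "side" or "top" or "wrist"; returns a dict with "image" (384x512x3 uint8, red, green, blue), "mtx" (3x3 intrinsics, pixels), "R" (3x3) and "t" (3): a world point X has camera coordinates R X + t; the wrist camera has in their place "T_tool_cam" (4x4, takes a point from camera to tool coordinates, whose origin is the TCP and whose axes are the flange's). Camera axes: x right, y down, z forward; pixel columns grow to the right and rows downward; lengths in mm; the calibration is good to about 2 mm. The wrist camera is an equidistant fisheye: a pixel r from the principal point sees the ray r / f radians off the axis. A picture is of the moment at which its call begins: read the wrist's pose just before it. There is no depth.
- arm.finish_job(): hands the job in; it is judged then, once.
The state is a dict: "t": time; "q": joint angles; "joint_vel": joint speeds; "tau": joint torques, N m; "position": TCP position; "ee_rot": TCP orientation; "wrist_force": force on the tool from outside, world axes, zero at the start; "ft_torque": the same for the moment, N m; "finger_gap": finger opening in mm; "grasp_force": force on a finger pad.
Only numpy, scipy, OpenCV 4.12 (cv2) and the standard library are available. Lean on these libraries where they do the work, as an engineer would, in place of code of your own. Each camera call takes 0.05 s, during which the arm holds its last target. There are 200 camera calls.

## Working session

There is one attempt and no reset: what is moved stays moved. The work goes in short steps, Python scripts to look and compute and a shell command to move; the robot and the scene stay as the last step left them, time stands still between calls to the robot, and variables do not carry over. Pictures are saved under pics/ and viewed, at most 10 in all, crops included, and the job is handed in when it is done.

```bash
mkdir -p pics; python3 - <<'E'
from workcell import arm, imaging
import cv2, pickle
s=arm.state(); print({k:s[k] for k in("t","position","ee_rot","wrist_force","finger_gap")})
for n in("top","side"):
    d=imaging.get_image(n); pickle.dump(d,open(f"{n}.pkl","wb"))
    cv2.imwrite(f"pics/{n}0.png",cv2.resize(d["image"][:,:,::-1],(800,600),interpolation=cv2.INTER_CUBIC))
    print(n,d["mtx"],d["R"],d["t"])
E
```

```text
{'t': 0.0, 'position': array([199.32825669, 591.94153187, 221.73411064]), 'ee_rot': array([-8.75342356e-05,  1.61684944e-01,  9.86842157e-01, -7.26338618e-04]), 'wrist_force': array([-0.11530642,  0.53073504,  1.2676101 ]), 'finger_gap': 86.91145671280452}
top [[403.12522045   0.         254.06945665]
 [  0.         403.12522045 186.83301204]
 [  0.           0.           1.        ]] [[-0.02806009 -0.99948222  0.0157454 ]
 [-0.99679952  0.02679828 -0.07531649]
 [ 0.07485555 -0.01780839 -0.99703536]] [   3.26693368  602.50002543 1206.1209857 ]
side [[408.79628726   0.         254.70993686]
 [  0.         408.79628726 196.69950139]
 [  0.           0.           1.        ]] [[ 0.98653052 -0.16327522  0.00993698]
 [-0.09851878 -0.64156109 -0.76071901]
 [ 0.13058175  0.74949354 -0.64900527]] [-568.48181053   89.63504277 1231.96458856]
```

View pics/top0.png

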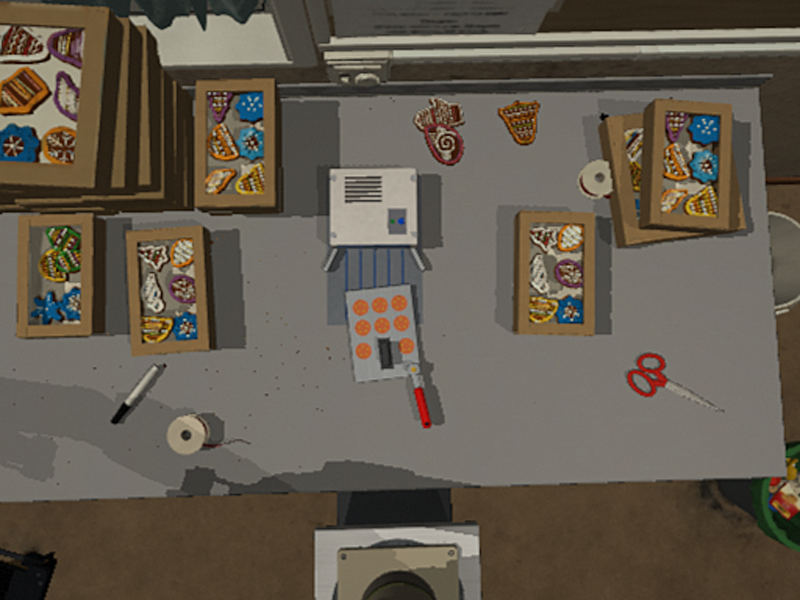

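View pics/side0.png

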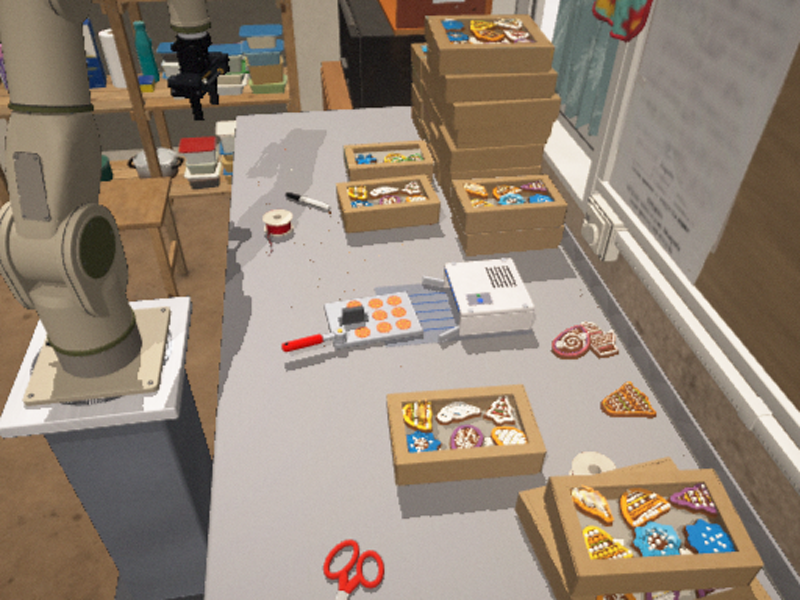

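The top view shows the mould around (382,333) of 800x600, the chiller mouth near row 247, and the handle pointing down at (422,400). I'll enlarge it.

```bash
python3 - <<'E'
import cv2,pickle
d=pickle.load(open("top.pkl","rb")); im=d["image"][:,:,::-1]
cv2.imwrite("pics/top1.png",cv2.resize(im[100:280,190:310],None,fx=5,fy=5,interpolation=cv2.INTER_CUBIC)[:, :][0:600+300][:].copy() if 0 else cv2.resize(im[145:280,200:300],(600*100//135,600),interpolation=cv2.INTER_CUBIC))
E
```

```text
(no output)
```

View pics/top1.png

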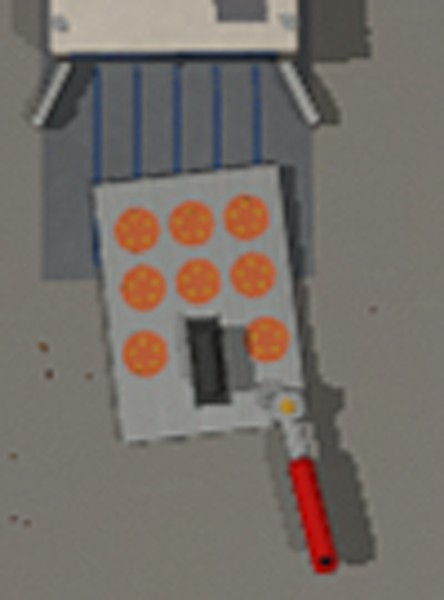

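The crop (scale 4.444, offset 200,145) shows: mould top corners FL (94,185), FR (279,166), NL (122,441); rib top corners (187,319), (218,317), (230,403), (197,406); hood top front edge (48,53)–(298,53); guide tips (38,124) and (314,124); pivot (287,405), handle end (323,570).

```bash
cat > geo.py <<'E'
import numpy as np
def back(d,uv,z):
    r=d["R"].T@np.linalg.solve(d["mtx"],[*uv,1.]); c=-d["R"].T@d["t"]
    return c+r*(z-c[2])/r[2]
E
python3 - <<'E'
import pickle,numpy as np
from geo import back
d=pickle.load(open("top.pkl","rb"))
P=lambda u,v,z:back(d,(200+u/4.444,145+v/4.444),z)[:2]
pts=dict(FL=(94,185,14),FR=(279,166,14),NL=(122,441,14),r1=(187,319,44),r2=(218,317,44),r3=(230,403,44),r4=(197,406,44),HL=(48,53,61),HR=(298,53,61),GL=(38,124,20),GR=(314,124,20),piv=(287,405,36),hend=(323,570,36))
W={k:P(*v) for k,v in pts.items()}
for k,v in W.items(): print(k,v.round(1))
Pf=lambda u,v,z:back(d,(u*.64,v*.64),z)[:2]
print("hood back",Pf(329,169,61),Pf(417,168,61))
print("FL-FR",np.linalg.norm(W['FL']-W['FR']),"FL-NL",np.linalg.norm(W['FL']-W['NL']))
a=W['FL']-W['NL'];b=W['FL']-W['FR'];print("mould yaw",np.arctan2(a[1],a[0]),np.arctan2(-b[0],b[1]))
h=W['hend']-W['piv'];print(np.linalg.norm(h),"handle dir",np.arctan2(-h[1],-h[0]))
b=W['HL']-W['HR'];print("hood",np.linalg.norm(b),"yaw",np.arctan2(-b[0],b[1]),"mid",(W['HL']+W['HR'])/2)
r=sum(W[k] for k in('r1','r2','r3','r4'))/4;print("rib",r)
m=(W['FR']+W['NL'])/2;print("mould centre",m)
E
```

```text
FL [606.4  87.4]
FR [616.1 -40.6]
NL [430.6  72.2]
r1 [512.3  25.3]
r2 [513.1   4.5]
r3 [455.6  -2. ]
r4 [454.3  20.1]
HL [691.8 113.1]
HR [687.5 -53.7]
GL [649.  124.6]
GR [644.  -65.4]
piv [452.8 -40.3]
hend [342.6 -61.1]
hood back [838.94818565 110.9215484 ] [836.89819787 -57.70484495]
FL-FR 128.41104959325924 FL-NL 176.41726279444373
mould yaw 0.08652115863842928 0.07593817982674345
112.12827568882982 handle dir 0.1862775808322818
hood 166.87746035253167 yaw -0.025696451415515957 mid [689.6674294   29.73248597]
rib [483.82630721  11.98806743]
mould centre [523.34686356  15.80097079]
```

```bash
python3 -m crank '[{"fingers":0.5,"translation":[0,0,0],"turn":-0.135},{"fingers":0.5,"translation":[0,0,0],"turn":-0.135},{"fingers":0.5,"translation":[0,0,0],"turn":-0.136},{"fingers":0.5,"translation":[-0.016,-0.04,0],"turn":0},{"fingers":0.5,"translation":[-0.016,-0.04,0],"turn":0},{"fingers":0.5,"translation":[-0.016,-0.04,0],"turn":0},{"fingers":0.5,"translation":[-0.016,-0.04,0],"turn":0},{"fingers":0.5,"translation":[-0.016,-0.04,0],"turn":0},{"fingers":0.5,"translation":[-0.016,-0.04,0],"turn":0},{"fingers":0.5,"translation":[-0.016,-0.04,0],"turn":0},{"fingers":0.5,"translation":[-0.016,-0.04,0],"turn":0}]'
```

```text
t: 1.48
position: [353.3, 282.3, 222.3]
ee_rot: [-0.0, -0.041, 0.999, -0.0]
wrist_force: [-0.0, -0.0, -0.5]
finger_gap: 43.7
grasp_force: 0.0
```

```bash
python3 -m crank '[{"fingers":0.5,"translation":[-0.0154,-0.0395,0.017],"turn":0},{"fingers":0.5,"translation":[-0.0154,-0.0395,0.017],"turn":0},{"fingers":0.5,"translation":[-0.0154,-0.0395,0.017],"turn":0},{"fingers":0.5,"translation":[-0.0154,-0.0395,0.017],"turn":0},{"fingers":0.5,"translation":[-0.0154,-0.0395,0.017],"turn":0},{"fingers":0.5,"translation":[-0.0154,-0.0395,0.017],"turn":0},{"fingers":0.5,"translation":[-0.0154,-0.0395,0.017],"turn":0},{"fingers":0.5,"translation":[0,0,0],"turn":0},{"fingers":0.5,"translation":[0,0,0],"turn":0}]'
python3 - <<'E'
from workcell import arm, imaging
import cv2,pickle,numpy as np
s=arm.state();d=imaging.get_image("wrist");pickle.dump((s,d),open("w1.pkl","wb"))
print(s["position"],d["mtx"],d["T_tool_cam"])
cv2.imwrite("pics/w1.png",cv2.resize(d["image"][:,:,::-1],(800,600),interpolation=cv2.INTER_CUBIC))
E
```

```text
t: 2.6
position: [482.6, 17.4, 103.4]
ee_rot: [-0.0, -0.041, 0.999, 0.0]
wrist_force: [0.7, -0.9, -1.1]
finger_gap: 43.7
grasp_force: 0.0
[482.55286132  17.42687278 103.4029128 ] [[297.31863964   0.         255.53376208]
 [  0.         297.31863964 186.73483355]
 [  0.           0.           1.        ]] [[-3.87763210e-04 -9.53111266e-01 -3.02619835e-01  8.38027196e+01]
 [ 9.99999230e-01 -1.29660088e-05 -1.24051638e-03 -9.86802497e-01]
 [ 1.17842637e-03 -3.02620083e-01  9.53110537e-01 -1.62643207e+02]
 [ 0.00000000e+00  0.00000000e+00  0.00000000e+00  1.00000000e+00]]
```

View pics/w1.png

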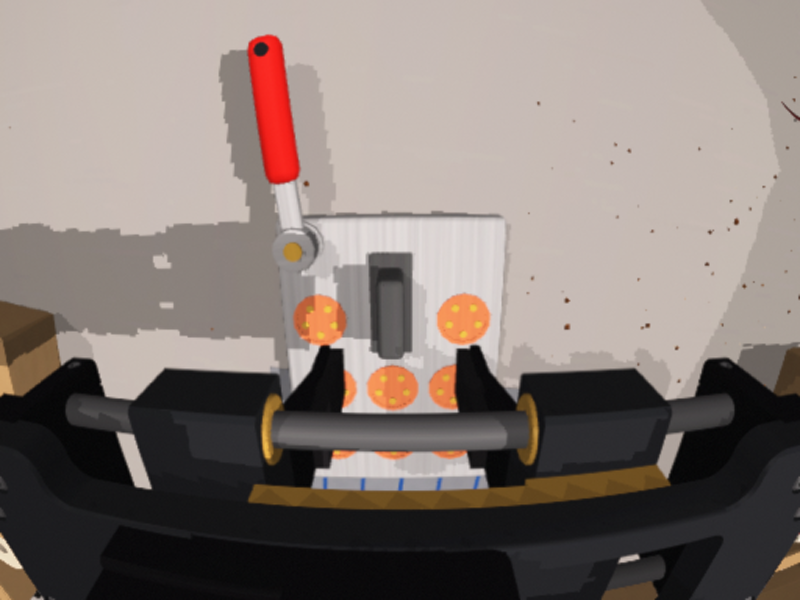

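Wrist view: rib top spans (378–403, 270) to (377–408, 356), left near mould corner at (505,215), pivot at (292,252), handle end at (263,45).

```bash
cat >> geo.py <<'E'
from scipy.spatial.transform import Rotation as Ro
def wback(s,d,uv,z):
    M=d["mtx"]; p=np.array([(uv[0]-M[0,2])/M[0,0],(uv[1]-M[1,2])/M[1,1]]); th=np.linalg.norm(p)
    r=np.array([*(p/th*np.sin(th)),np.cos(th)]); T=d["T_tool_cam"]
    q=np.array(s["ee_rot"]); R=Ro.from_quat([*q[1:],q[0]]).as_matrix()
    c=R@T[:3,3]+s["position"]; r=R@T[:3,:3]@r
    return c+r*(z-c[2])/r[2]
E
python3 - <<'E'
import pickle,numpy as np
from geo import wback
s,d=pickle.load(open("w1.pkl","rb"))
for n,u,v,z in [("NL",505,215,14),("NRish",301,216,14),("nearR",318,216,14),("rib near l",378,272,44),("rib near r",403,272,44),("rib far l",377,356,44),("rib far r",408,356,44),("piv",292,252,36),("hend",263,45,36)]:
    print(n,wback(s,d,(u*.64,v*.64),z)[:2].round(1))
E
```

```text
NL [429.5  70.7]
NRish [439.4 -42. ]
nearR [438.8 -32.4]
rib near l [460.    3.7]
rib near r [459.   16.1]
rib far l [505.8   6.2]
rib far r [504.5  22.6]
piv [454.9 -41.6]
hend [348.8 -62.9]
```

```bash
python3 -m crank '[{"fingers":0.5,"translation":[0.0004,-0.0051,0.02],"turn":0},{"fingers":0.5,"translation":[0,0,0.025],"turn":0},{"fingers":0.5,"translation":[0,0,0.025],"turn":0},{"fingers":0.5,"translation":[0,0,0.012],"turn":0},{"fingers":0.5,"translation":[0,0,0.004],"turn":0},{"fingers":0.5,"translation":[0,0,0],"turn":0},{"fingers":0.5,"translation":[0,0,0],"turn":0}]'
```

```text
t: 3.52
position: [483.4, 12.0, 18.3]
ee_rot: [0.001, -0.041, 0.999, 0.0]
wrist_force: [0.1, 0.2, -0.5]
finger_gap: 43.5
grasp_force: 0.0
```

```bash
python3 -m crank '[{"fingers":0.1,"translation":[0,0,0],"turn":0},{"fingers":0.1,"translation":[0,0,0],"turn":0},{"fingers":0.0,"translation":[0,0,0],"turn":0},{"fingers":0.0,"translation":[0,0,0],"turn":0},{"fingers":0.0,"translation":[0,0,0],"turn":0}]' 30
```

```text
t: 4.15
position: [482.9, 12.0, 17.6]
ee_rot: [-0.0, -0.041, 0.999, 0.0]
wrist_force: [-0.7, 1.3, 1.6]
finger_gap: 13.9
grasp_force: 30.0
```

```bash
python3 -m crank '[{"fingers":0,"translation":[0,0,0],"turn":0.052},{"fingers":0,"translation":[0,0,0],"turn":0.052},{"fingers":0,"translation":[0,0.0055,0],"turn":0},{"fingers":0,"translation":[0,0.0055,0],"turn":0},{"fingers":0,"translation":[0,0.0055,0],"turn":0},{"fingers":0,"translation":[0,0.0055,0],"turn":0},{"fingers":0,"translation":[-0.008,0,0],"turn":0},{"fingers":0,"translation":[-0.008,0,0],"turn":0},{"fingers":0,"translation":[-0.008,0,0],"turn":0},{"fingers":0,"translation":[0,0,0],"turn":0},{"fingers":0,"translation":[0,0,0],"turn":0}]'
python3 - <<'E'
from workcell import arm, imaging
import cv2,pickle
s=arm.state();d=imaging.get_image("top");pickle.dump(d,open("t2.pkl","wb"))
print(s["position"],s["ee_rot"])
cv2.imwrite("pics/t2.png",cv2.resize(d["image"][90:240,190:300][:,:,::-1],(440*4//4,600),interpolation=cv2.INTER_CUBIC))
E
```

```text
t: 5.52
position: [506.1, 34.3, 17.4]
ee_rot: [-0.001, 0.011, 1.0, 0.0]
wrist_force: [-7.3, 1.1, 6.3]
finger_gap: 14.1
grasp_force: 30.0
[506.05382161  34.25029963  17.37405196] [-1.49867969e-03  1.05957235e-02  9.99942652e-01  4.21735941e-04]
```

View pics/t2.png

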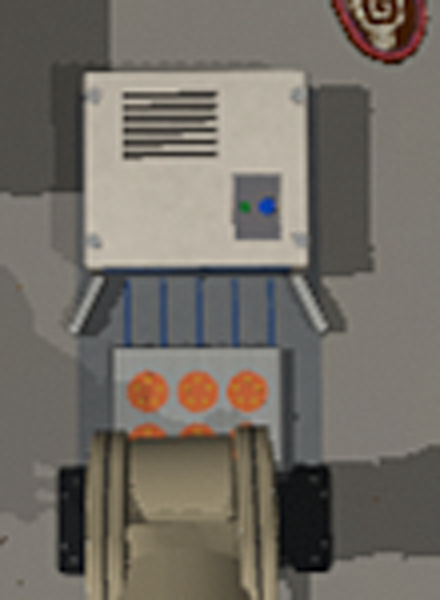

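Crop (×4, offset 190,90): mould front corners (113,348) and (282,347), hood front (84,269)–(308,268), back (84,71)–(307,71), middle mat stripe at column 199 between rows 280 and 345.

```bash
python3 - <<'E'
import pickle
from geo import back
d=pickle.load(open("t2.pkl","rb"))
for n,u,v,z in [("FL",113,348,14),("FR",282,347,14),("HL",84,269,61),("HR",308,268,61),("BL",84,71,61),("BR",307,71,61),("s1",199,280,0),("s2",199,345,0),("GL",73,331,20),("GR",325,331,20)]:
    print(n,back(d,(190+u/4,90+v/4),z)[:2].round(1))
E
```

```text
FL [636.2  95.7]
FR [633.6 -34.1]
HL [690.8 112.6]
HR [687.3 -53.5]
BL [840.2 109.6]
BR [836.2 -57.3]
s1 [689.2  28.6]
s2 [638.2  29.9]
GL [649.5 125.5]
GR [644.4 -67.2]
```

```bash
python3 -m crank '[{"fingers":0,"translation":[-0.008,0,-0.0004],"turn":0},{"fingers":0,"translation":[-0.008,0,0],"turn":0},{"fingers":0,"translation":[-0.008,0,0],"turn":0},{"fingers":0,"translation":[-0.008,0,0],"turn":0},{"fingers":0,"translation":[-0.008,0,0],"turn":0},{"fingers":0,"translation":[-0.008,0,0],"turn":0}]'
```

```text
t: 6.32
position: [555.9, 32.2, 17.8]
ee_rot: [-0.0, 0.011, 1.0, -0.0]
wrist_force: [0.4, -0.6, -5.5]
finger_gap: 13.6
grasp_force: 30.0
```

```bash
python3 -m crank '[{"fingers":0,"translation":[-0.007,0,0],"turn":0},{"fingers":0,"translation":[-0.007,0,0],"turn":0},{"fingers":0,"translation":[-0.007,0,0],"turn":0},{"fingers":0,"translation":[-0.007,0,0],"turn":0},{"fingers":0,"translation":[-0.007,0,0],"turn":0}]'
```

```text
t: 6.95
position: [590.8, 31.4, 17.9]
ee_rot: [-0.0, 0.011, 1.0, 0.0]
wrist_force: [0.2, -1.3, -6.0]
finger_gap: 13.9
grasp_force: 30.0
```

```bash
python3 -m crank '[{"fingers":0,"translation":[-0.004,0,0],"turn":0},{"fingers":0,"translation":[-0.004,0,0],"turn":0},{"fingers":0,"translation":[-0.004,0,0],"turn":0},{"fingers":0,"translation":[-0.002,0,0],"turn":0},{"fingers":0,"translation":[0,0,0],"turn":0}]'
```

```text
t: 7.58
position: [604.4, 31.1, 17.9]
ee_rot: [-0.0, 0.011, 1.0, 0.0]
wrist_force: [-0.2, -0.1, -5.3]
finger_gap: 13.8
grasp_force: 30.0
```

```bash
for i in 1; do :; done; python3 -m crank '[{"fingers":0,"translation":[-0.002,0,0],"turn":0},{"fingers":0,"translation":[-0.002,0,0],"turn":0},{"fingers":0,"translation":[0,0,0],"turn":0}]' | sed -n '1,4p'
```

```text
t: 7.95
position: [608.5, 31.0, 18.0]
ee_rot: [0.0, 0.011, 1.0, 0.0]
wrist_force: [0.1, 0.4, -5.6]
```

```bash
python3 -m crank '[{"fingers":0,"translation":[-0.002,0,0],"turn":0},{"fingers":0,"translation":[0,0,0],"turn":0}]' | sed -n '1,4p'
```

```text
t: 8.2
position: [610.5, 30.9, 17.9]
ee_rot: [0.0, 0.011, 1.0, 0.0]
wrist_force: [-0.3, 0.2, -5.4]
```

```bash
python3 -m crank '[{"fingers":0,"translation":[-0.002,0,0],"turn":0},{"fingers":0,"translation":[0,0,0],"turn":0}]' | sed -n '1,4p'
```

```text
t: 8.45
position: [612.5, 30.9, 17.9]
ee_rot: [0.0, 0.011, 1.0, 0.0]
wrist_force: [-0.0, 0.5, -5.7]
```

```bash
python3 -m crank '[{"fingers":0,"translation":[-0.0015,0,0],"turn":0},{"fingers":0,"translation":[0,0,0],"turn":0}]' | sed -n '1,4p'
```

```text
t: 8.7
position: [614.0, 30.8, 17.9]
ee_rot: [0.0, 0.011, 1.0, 0.0]
wrist_force: [0.3, 0.0, -5.0]
```

```bash
python3 -m crank '[{"fingers":0,"translation":[-0.0015,0,0],"turn":0},{"fingers":0,"translation":[0,0,0],"turn":0}]' | sed -n '1,4p'
```

```text
t: 8.95
position: [615.5, 30.8, 18.0]
ee_rot: [0.0, 0.011, 1.0, 0.0]
wrist_force: [0.3, 0.4, -5.2]
```

```bash
python3 -m crank '[{"fingers":0,"translation":[-0.0015,0,0],"turn":0},{"fingers":0,"translation":[0,0,0],"turn":0}]' | sed -n '1,4p'
```

```text
t: 9.2
position: [616.9, 30.8, 17.9]
ee_rot: [0.0, 0.011, 1.0, 0.0]
wrist_force: [1.4, 0.0, -5.8]
```

```bash
python3 -m crank '[{"fingers":0,"translation":[-0.0015,0,0],"turn":0},{"fingers":0,"translation":[0,0,0],"turn":0}]' | sed -n '1,4p'
```

```text
t: 9.45
position: [618.5, 30.8, 18.0]
ee_rot: [0.0, 0.011, 1.0, 0.0]
wrist_force: [-0.5, -1.1, -5.4]
```

```bash
python3 -m crank '[{"fingers":0,"translation":[-0.0015,0,0],"turn":0},{"fingers":0,"translation":[0,0,0],"turn":0}]' | sed -n '1,4p'
```

```text
t: 9.7
position: [620.0, 30.8, 17.9]
ee_rot: [0.0, 0.011, 1.0, 0.0]
wrist_force: [-0.3, -1.1, -5.7]
```

```bash
python3 -m crank '[{"fingers":0,"translation":[-0.0015,0,0],"turn":0},{"fingers":0,"translation":[0,0,0],"turn":0}]' | sed -n '1,4p'
```

```text
t: 9.95
position: [621.4, 30.7, 17.9]
ee_rot: [0.0, 0.011, 1.0, 0.0]
wrist_force: [0.3, 0.1, -6.1]
```

```bash
python3 -m crank '[{"fingers":0,"translation":[-0.0015,0,0],"turn":0},{"fingers":0,"translation":[0,0,0],"turn":0}]' | sed -n '1,4p'
```

```text
t: 10.2
position: [623.0, 30.6, 18.0]
ee_rot: [0.0, 0.011, 1.0, 0.0]
wrist_force: [0.4, -0.4, -6.1]
```

```bash
python3 -m crank '[{"fingers":0,"translation":[-0.001,0,0],"turn":0},{"fingers":0,"translation":[0,0,0],"turn":0}]' | sed -n '1,4p'
```

```text
t: 10.45
position: [623.9, 30.7, 17.9]
ee_rot: [0.0, 0.011, 1.0, 0.0]
wrist_force: [-0.1, -0.5, -6.9]
```

```bash
python3 -m crank '[{"fingers":0,"translation":[-0.001,0,0],"turn":0},{"fingers":0,"translation":[0,0,0],"turn":0}]' | sed -n '1,4p'
```

```text
t: 10.7
position: [624.9, 30.6, 17.9]
ee_rot: [0.0, 0.011, 1.0, 0.0]
wrist_force: [-0.5, -0.3, -6.2]
```

```bash
python3 -m crank '[{"fingers":0,"translation":[-0.001,0,0],"turn":0},{"fingers":0,"translation":[0,0,0],"turn":0}]' | sed -n '1,4p'
```

```text
t: 10.95
position: [625.9, 30.6, 17.9]
ee_rot: [0.0, 0.011, 1.0, 0.0]
wrist_force: [-0.2, -0.6, -6.2]
```

```bash
python3 -m crank '[{"fingers":0,"translation":[-0.001,0,0],"turn":0},{"fingers":0,"translation":[0,0,0],"turn":0}]' | sed -n '1,4p'
```

```text
t: 11.2
position: [626.9, 30.6, 17.9]
ee_rot: [0.0, 0.011, 1.0, 0.0]
wrist_force: [0.6, 0.3, -5.9]
```

```bash
python3 -m crank '[{"fingers":0,"translation":[-0.001,0,0],"turn":0},{"fingers":0,"translation":[0,0,0],"turn":0}]' | sed -n '1,4p'
```

```text
t: 11.45
position: [627.9, 30.5, 18.0]
ee_rot: [0.0, 0.011, 1.0, 0.0]
wrist_force: [-0.4, 0.2, -5.3]
```

```bash
python3 -m crank '[{"fingers":0,"translation":[-0.001,0,0],"turn":0},{"fingers":0,"translation":[0,0,0],"turn":0}]' | sed -n '1,4p'
```

```text
t: 11.7
position: [628.8, 30.5, 17.9]
ee_rot: [-0.0, 0.011, 1.0, 0.0]
wrist_force: [0.6, 0.0, -5.5]
```

```bash
python3 -m crank '[{"fingers":0,"translation":[-0.001,0,0],"turn":0},{"fingers":0,"translation":[0,0,0],"turn":0}]' | sed -n '1,4p'
```

```text
t: 11.95
position: [629.8, 30.5, 17.9]
ee_rot: [-0.0, 0.011, 1.0, 0.0]
wrist_force: [-1.5, 0.1, -5.5]
```

```bash
python3 -m crank '[{"fingers":0,"translation":[-0.001,0,0],"turn":0},{"fingers":0,"translation":[0,0,0],"turn":0}]' | sed -n '1,4p'
```

```text
t: 12.2
position: [630.8, 30.5, 17.9]
ee_rot: [-0.0, 0.011, 1.0, 0.0]
wrist_force: [-0.2, 0.8, -5.1]
```

```bash
python3 -m crank '[{"fingers":0,"translation":[-0.001,0,0],"turn":0},{"fingers":0,"translation":[0,0,0],"turn":0}]' | sed -n '1,4p'
```

```text
t: 12.45
position: [631.8, 30.4, 17.9]
ee_rot: [-0.0, 0.011, 1.0, 0.0]
wrist_force: [-2.1, 0.1, -6.5]
```

```bash
python3 -m crank '[{"fingers":0,"translation":[-0.001,0,0],"turn":0},{"fingers":0,"translation":[0,0,0],"turn":0}]' | sed -n '1,4p'
```

```text
t: 12.7
position: [632.9, 30.4, 17.9]
ee_rot: [-0.0, 0.011, 1.0, 0.0]
wrist_force: [-2.0, 0.9, -6.4]
```

```bash
python3 -m crank '[{"fingers":0,"translation":[-0.001,0,0],"turn":0},{"fingers":0,"translation":[0,0,0],"turn":0}]' | sed -n '1,4p'
```

```text
t: 12.95
position: [633.8, 30.4, 17.9]
ee_rot: [-0.0, 0.011, 1.0, 0.0]
wrist_force: [-1.3, -0.0, -6.1]
```

```bash
python3 -m crank '[{"fingers":0,"translation":[-0.001,0,0],"turn":0},{"fingers":0,"translation":[0,0,0],"turn":0}]' | sed -n '1,4p'
```

```text
t: 13.2
position: [634.7, 30.4, 17.8]
ee_rot: [-0.0, 0.011, 1.0, 0.0]
wrist_force: [-1.7, 0.1, -5.7]
```

```bash
python3 -m crank '[{"fingers":0,"translation":[-0.0007,0,0],"turn":0},{"fingers":0,"translation":[0,0,0],"turn":0}]' | sed -n '1,4p'
```

```text
t: 13.45
position: [634.8, 30.1, 17.7]
ee_rot: [-0.001, 0.011, 1.0, -0.0]
wrist_force: [-4.9, -1.0, -3.9]
```

```bash
python3 -m crank '[{"fingers":0,"translation":[-0.0005,0,0],"turn":0},{"fingers":0,"translation":[0,0,0],"turn":0}]' | sed -n '1,4p'
```

```text
t: 13.7
position: [634.8, 30.1, 17.7]
ee_rot: [-0.001, 0.011, 1.0, -0.0]
wrist_force: [-8.7, -0.6, -1.4]
```

```bash
python3 -m crank '[{"fingers":0,"translation":[-0.0005,0,0],"turn":0},{"fingers":0,"translation":[0,0,0],"turn":0}]' | sed -n '1,4p'
```

```text
t: 13.95
position: [634.8, 30.1, 17.7]
ee_rot: [-0.002, 0.011, 1.0, -0.0]
wrist_force: [-10.7, -0.4, -0.2]
```

```bash
python3 -m crank '[{"fingers":0,"translation":[0,0,0.0004],"turn":0},{"fingers":0,"translation":[0,0,0],"turn":0}]'
```

```text
t: 14.2
position: [634.8, 30.2, 17.6]
ee_rot: [-0.002, 0.011, 1.0, 0.0]
wrist_force: [-11.7, -1.4, 4.0]
finger_gap: 13.7
grasp_force: 30.0
```

```bash
python3 -m crank '[{"fingers":0.0,"translation":[0.0003,0,0],"turn":0},{"fingers":0.12,"translation":[0,0,0],"turn":0},{"fingers":0.25,"translation":[0,0,0],"turn":0},{"fingers":0.35,"translation":[0,0,0],"turn":0},{"fingers":0.35,"translation":[0,0,0],"turn":0}]'
python3 -m crank '[{"fingers":0.35,"translation":[0,0,-0.02],"turn":0},{"fingers":0.35,"translation":[0,0,-0.04],"turn":0},{"fingers":0.35,"translation":[0.02,0,-0.04],"turn":0},{"fingers":0.1,"translation":[0.04,0,0],"turn":0},{"fingers":0,"translation":[0.04,0,0],"turn":0},{"fingers":0,"translation":[0.01,0,0],"turn":0},{"fingers":0,"translation":[0,0,0],"turn":0}]'
python3 - <<'E'
from workcell import arm, imaging
import cv2,pickle
s=arm.state();d=imaging.get_image("wrist");pickle.dump((s,d),open("w2.pkl","wb"))
e=imaging.get_image("side");pickle.dump(e,open("s2.pkl","wb"))
print(s["position"])
cv2.imwrite("pics/w2.png",cv2.resize(d["image"][:,:,::-1],(800,600),interpolation=cv2.INTER_CUBIC))
E
```

```text
t: 14.82
position: [637.0, 30.4, 18.1]
ee_rot: [0.001, 0.011, 1.0, 0.0]
wrist_force: [-0.2, -0.9, 0.0]
finger_gap: 28.9
grasp_force: 0.0
t: 15.7
position: [526.8, 33.1, 118.8]
ee_rot: [0.001, 0.011, 1.0, 0.001]
wrist_force: [-0.5, -0.1, 0.8]
finger_gap: 2.7
grasp_force: 0.0
[526.84423862  33.07063473 118.83404935]
```

View pics/w2.png

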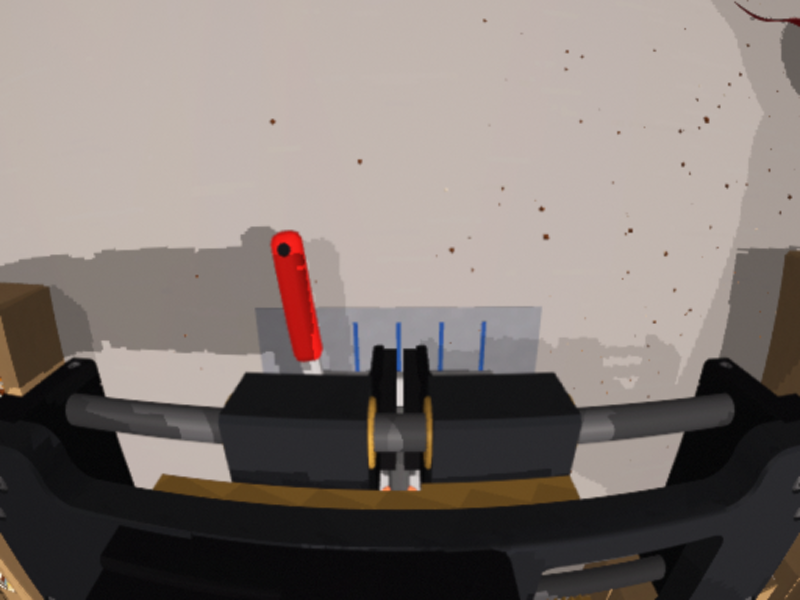

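Wrist view 2: handle end at (284,232), grip from there to (310,358), gap to the fingers clear. Checking its angle against my predicted pivot.

```bash
python3 - <<'E'
import pickle,numpy as np
from geo import wback
s,d=pickle.load(open("w2.pkl","rb"))
a=wback(s,d,(285*.64,236*.64),36)[:2];b=wback(s,d,(309*.64,356*.64),36)[:2];p=np.array([597.7,-19]);h=p-a
print(a,b,np.linalg.norm(h),np.arctan2(h[1],h[0])+.022)
E
python3 -m crank '[{"fingers":0,"translation":[0.004,-0.03,0],"turn":0},{"fingers":0,"translation":[0.004,-0.03,0],"turn":0},{"fingers":0,"translation":[0.004,-0.0306,0],"turn":0},{"fingers":0,"translation":[0,0,0.03],"turn":0},{"fingers":0,"translation":[0,0,0.03],"turn":0},{"fingers":0,"translation":[0,0,0.025],"turn":0},{"fingers":0,"translation":[0,0,0.01],"turn":0},{"fingers":0,"translation":[0,0,0],"turn":0},{"fingers":0,"translation":[0,0,0],"turn":0}]'
```

```text
[487.78814286 -29.78733927] [559.92564071 -22.35088579] 110.43995213866285 0.11983204440586073
t: 16.92
position: [513.1, -57.6, 23.4]
ee_rot: [0.001, 0.011, 1.0, 0.0]
wrist_force: [1.1, 0.8, 0.2]
finger_gap: 0.3
grasp_force: 0.0
```

```bash
python3 -m crank '[{"fingers":0,"translation":[0,0.012,0],"turn":0},{"fingers":0,"translation":[0.001,0.012,0],"turn":0},{"fingers":0,"translation":[-0.0005,0.0072,0],"turn":0},{"fingers":0,"translation":[-0.0005,0.0073,0],"turn":0},{"fingers":0,"translation":[-0.0022,0.0072,0],"turn":0},{"fingers":0,"translation":[-0.0022,0.0073,0],"turn":0},{"fingers":0,"translation":[-0.0034,0.0067,0],"turn":0},{"fingers":0,"translation":[-0.0035,0.0067,0],"turn":0},{"fingers":0,"translation":[-0.0047,0.0058,0],"turn":0},{"fingers":0,"translation":[-0.0048,0.0059,0],"turn":0},{"fingers":0,"translation":[0,0,0],"turn":0}]'
```

```text
t: 18.3
position: [535.3, 20.7, 22.6]
ee_rot: [0.0, 0.011, 1.0, 0.0]
wrist_force: [-1.0, 0.8, 0.1]
finger_gap: 0.5
grasp_force: 0.0
```

```bash
python3 -m crank '[{"fingers":0,"translation":[-0.0058,0.0048,0],"turn":0},{"fingers":0,"translation":[-0.0059,0.0048,0],"turn":0},{"fingers":0,"translation":[-0.0066,0.0036,0],"turn":0},{"fingers":0,"translation":[-0.0066,0.0036,0],"turn":0},{"fingers":0,"translation":[-0.005,0.0018,0],"turn":0},{"fingers":0,"translation":[-0.005,0.0017,0],"turn":0},{"fingers":0,"translation":[0,0,0],"turn":0}]'
python3 - <<'E'
from workcell import arm, imaging
import cv2,pickle
s=arm.state();d=imaging.get_image("wrist");pickle.dump((s,d),open("w3.pkl","wb"))
e=imaging.get_image("side")
cv2.imwrite("pics/w3.png",cv2.hconcat([cv2.resize(d["image"][100:350,130:370][:,:,::-1],(400,400)),cv2.resize(e["image"][150:250,200:300][:,:,::-1],(400,400),interpolation=cv2.INTER_CUBIC)]))
E
```

```text
t: 19.18
position: [570.5, 39.6, 22.5]
ee_rot: [0.0, 0.011, 1.0, -0.0]
wrist_force: [-0.3, -0.1, -0.5]
finger_gap: 0.5
grasp_force: 0.0
```

View pics/w3.png

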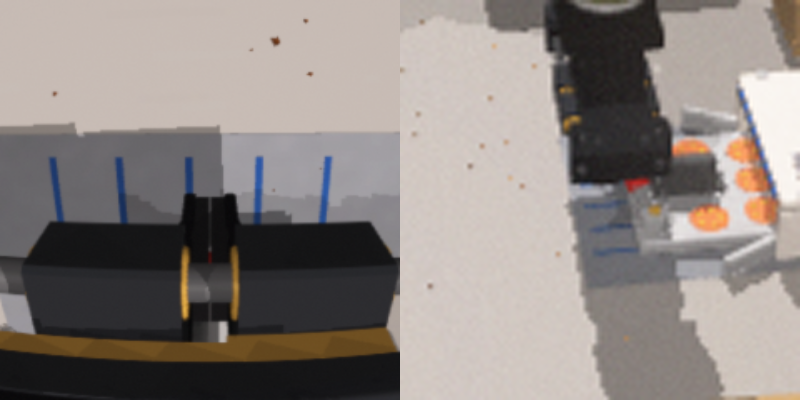

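The handle is nearly across; pushing on gently to its end stop.

```bash
python3 -m crank '[{"fingers":0,"translation":[-0.003,0.0005,0],"turn":0},{"fingers":0,"translation":[-0.003,0.0005,0],"turn":0},{"fingers":0,"translation":[0,0,0],"turn":0}]' | sed -n '1,4p'
```

```text
t: 19.65
position: [576.4, 40.5, 22.5]
ee_rot: [0.0, 0.011, 1.0, 0.0]
wrist_force: [-0.1, 0.0, -0.1]
```

```bash
python3 -m crank '[{"fingers":0,"translation":[-0.0015,0,0],"turn":0},{"fingers":0,"translation":[0,0,0],"turn":0}]' | sed -n '1,4p'
```

```text
t: 19.9
position: [577.8, 40.4, 22.5]
ee_rot: [0.0, 0.011, 1.0, 0.0]
wrist_force: [-0.0, 0.8, -0.6]
```

```bash
python3 -m crank '[{"fingers":0,"translation":[-0.001,0,0],"turn":0},{"fingers":0,"translation":[0,0,0],"turn":0}]' | sed -n '1,4p'
```

```text
t: 20.15
position: [578.7, 40.5, 22.5]
ee_rot: [0.0, 0.011, 1.0, 0.0]
wrist_force: [0.3, 0.2, 0.4]
```

```bash
python3 -m crank '[{"fingers":0,"translation":[-0.001,0,0],"turn":0},{"fingers":0,"translation":[0,0,0],"turn":0}]' | sed -n '1,4p'
```

```text
t: 20.4
position: [579.7, 40.4, 22.5]
ee_rot: [0.0, 0.011, 1.0, 0.0]
wrist_force: [0.2, 0.6, 0.1]
```

```bash
python3 -m crank '[{"fingers":0,"translation":[-0.001,0,0],"turn":0},{"fingers":0,"translation":[0,0,0],"turn":0}]' | sed -n '1,4p'
```

```text
t: 20.65
position: [580.7, 40.4, 22.5]
ee_rot: [0.0, 0.011, 1.0, 0.0]
wrist_force: [0.0, -0.2, 0.2]
```

```bash
python3 -m crank '[{"fingers":0,"translation":[-0.001,0,0],"turn":0},{"fingers":0,"translation":[0,0,0],"turn":0}]' | sed -n '1,4p'
```

```text
t: 20.9
position: [581.8, 40.4, 22.5]
ee_rot: [0.0, 0.011, 1.0, 0.0]
wrist_force: [-0.9, -0.3, -0.1]
```

```bash
python3 -m crank '[{"fingers":0,"translation":[-0.001,0,0],"turn":0},{"fingers":0,"translation":[0,0,0],"turn":0}]' | sed -n '1,4p'
```

```text
t: 21.15
position: [582.7, 40.4, 22.5]
ee_rot: [0.0, 0.011, 1.0, 0.0]
wrist_force: [-0.6, 0.4, -0.3]
```

```bash
python3 -m crank '[{"fingers":0,"translation":[-0.001,0,0],"turn":0},{"fingers":0,"translation":[0,0,0],"turn":0}]' | sed -n '1,4p'
```

```text
t: 21.4
position: [583.3, 40.4, 22.4]
ee_rot: [-0.0, 0.011, 1.0, 0.0]
wrist_force: [-2.9, -0.0, 1.2]
```

```bash
python3 -m crank '[{"fingers":0,"translation":[0.01,0,0],"turn":0},{"fingers":0,"translation":[0.02,0,0],"turn":0},{"fingers":0,"translation":[0.03,0,0],"turn":0},{"fingers":0,"translation":[0.02,0,-0.04],"turn":0},{"fingers":0,"translation":[0,0,-0.05],"turn":0},{"fingers":0,"translation":[0,0.02,-0.05],"turn":0},{"fingers":0,"translation":[0,0.05,0],"turn":0},{"fingers":0,"translation":[0,0.05,0],"turn":0},{"fingers":0,"translation":[0,0.05,0],"turn":0},{"fingers":0,"translation":[0,0.05,0],"turn":0},{"fingers":0,"translation":[0,0.05,0],"turn":0},{"fingers":0,"translation":[0,0,0],"turn":0}]' | sed -n '1,4p'
python3 - <<'E'
from workcell import imaging
import cv2,pickle
d=imaging.get_image("top");pickle.dump(d,open("t4.pkl","wb"))
e=imaging.get_image("side")
cv2.imwrite("pics/t4.png",cv2.hconcat([cv2.resize(d["image"][130:230,205:285][:,:,::-1],(400,500),interpolation=cv2.INTER_CUBIC),cv2.resize(e["image"][150:250,220:300][:,:,::-1],(400,500),interpolation=cv2.INTER_CUBIC)]))
E
```

```text
t: 22.9
position: [508.0, 316.6, 161.9]
ee_rot: [-0.0, 0.008, 1.0, 0.001]
wrist_force: [0.4, -0.6, 0.6]
```

View pics/t4.png

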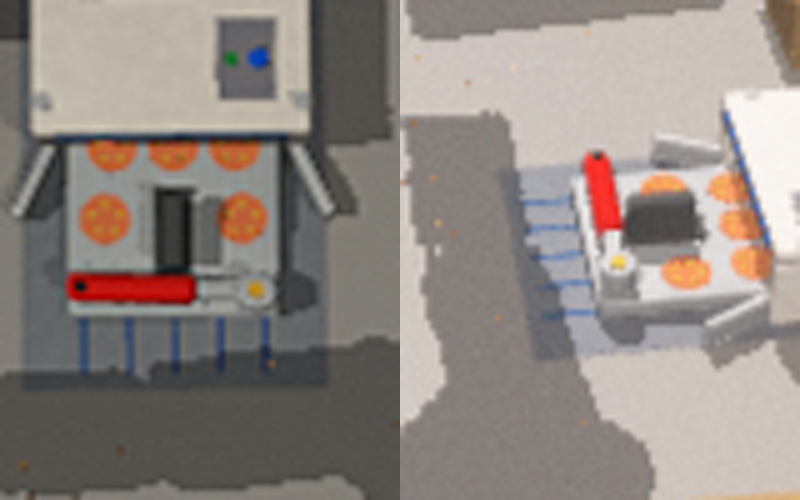

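The mould is square under the hood with the handle across its near end (crop grip at row 288, near edge at row 316). To be sure it is seated after the release, I'll gently press its near edge, staying well below 20 N.

```bash
python3 -m crank '[{"fingers":0,"translation":[-0.006,-0.04,0],"turn":0},{"fingers":0,"translation":[-0.007,-0.041,0],"turn":0},{"fingers":0,"translation":[-0.007,-0.041,0],"turn":0},{"fingers":0,"translation":[-0.007,-0.041,0],"turn":0},{"fingers":0,"translation":[-0.007,-0.041,0],"turn":0},{"fingers":0,"translation":[-0.007,-0.04,0],"turn":0},{"fingers":0,"translation":[-0.007,-0.04,0],"turn":0},{"fingers":0,"translation":[0,0,0.04],"turn":0},{"fingers":0,"translation":[0,0,0.04],"turn":0},{"fingers":0,"translation":[0,0,0],"turn":0}]' | sed -n '1,4p'
python3 - <<'E'
import pickle
from geo import back
d=pickle.load(open("t4.pkl","rb"))
for n,u,v,z in [("NL",66,316,14),("NR",281,316,14),("hand1",70,288,36),("hand2",257,290,36)]: print(n,back(d,(205+u/5,130+v/5),z)[:2].round(1))
E
```

```text
t: 24.25
position: [548.9, 25.3, 80.5]
ee_rot: [-0.002, 0.013, 1.0, -0.001]
wrist_force: [0.2, 0.0, 0.6]
NL [586.4  96.9]
NR [582.9 -34.8]
hand1 [601.9  92.6]
hand2 [597.6 -20. ]
```

```bash
python3 -m crank '[{"fingers":0,"translation":[0,0.006,0.03],"turn":0},{"fingers":0,"translation":[0,0,0.03],"turn":0},{"fingers":0,"translation":[0,0,0.0135],"turn":0},{"fingers":0,"translation":[0,0,0],"turn":0},{"fingers":0,"translation":[-0.01,0,0],"turn":0},{"fingers":0,"translation":[-0.008,0,0],"turn":0},{"fingers":0,"translation":[-0.002,0,0],"turn":0},{"fingers":0,"translation":[0,0,0],"turn":0}]' | sed -n '1,4p'
```

```text
t: 25.25
position: [571.6, 32.6, 9.1]
ee_rot: [0.0, 0.011, 1.0, -0.0]
wrist_force: [-0.1, 0.6, -0.4]
```

```bash
python3 -m crank '[{"fingers":0,"translation":[-0.002,0,0],"turn":0},{"fingers":0,"translation":[0,0,0],"turn":0}]' | sed -n '1,4p'
```

```text
t: 25.5
position: [573.5, 32.6, 9.0]
ee_rot: [-0.0, 0.011, 1.0, 0.0]
wrist_force: [-0.2, -0.1, -0.7]
```

```bash
python3 -m crank '[{"fingers":0,"translation":[-0.0015,0,0.001],"turn":0},{"fingers":0,"translation":[0,0,0],"turn":0}]' | sed -n '1,4p'
```

```text
t: 25.75
position: [574.9, 32.5, 7.9]
ee_rot: [-0.0, 0.011, 1.0, 0.0]
wrist_force: [-0.4, -0.5, -0.0]
```

```bash
python3 -m crank '[{"fingers":0,"translation":[-0.001,0,0],"turn":0},{"fingers":0,"translation":[0,0,0],"turn":0}]' | sed -n '1,4p'
```

```text
t: 26.0
position: [576.0, 32.5, 8.0]
ee_rot: [0.0, 0.011, 1.0, 0.0]
wrist_force: [-0.1, 0.5, 0.8]
```

```bash
python3 -m crank '[{"fingers":0,"translation":[-0.001,0,0],"turn":0},{"fingers":0,"translation":[0,0,0],"turn":0}]' | sed -n '1,4p'
```

```text
t: 26.25
position: [576.6, 32.5, 7.9]
ee_rot: [-0.0, 0.011, 1.0, 0.0]
wrist_force: [-4.2, -0.5, 2.4]
```

```bash
python3 -m crank '[{"fingers":0,"translation":[-0.0006,0,0],"turn":0},{"fingers":0,"translation":[0,0,0],"turn":0}]' | sed -n '1,4p'
```

```text
t: 26.5
position: [576.6, 32.5, 7.9]
ee_rot: [-0.001, 0.011, 1.0, 0.0]
wrist_force: [-6.1, 0.1, 4.3]
```

```bash
python3 -m crank '[{"fingers":0,"translation":[-0.0005,0,0],"turn":0},{"fingers":0,"translation":[0,0,0],"turn":0}]' | sed -n '1,4p'
```

```text
t: 26.75
position: [576.7, 32.5, 7.8]
ee_rot: [-0.002, 0.011, 1.0, 0.0]
wrist_force: [-8.7, 0.4, 6.8]
```

```bash
python3 -m crank '[{"fingers":0,"translation":[-0.0007,0,0],"turn":0},{"fingers":0,"translation":[0,0,0],"turn":0}]' | sed -n '1,4p'
```

```text
t: 27.0
position: [576.7, 32.5, 7.8]
ee_rot: [-0.002, 0.011, 1.0, 0.0]
wrist_force: [-11.0, 0.9, 10.1]
```

Seated firmly: it did not move under 11 N. Now I'll withdraw and check.

```bash
python3 -m crank '[{"fingers":0,"translation":[0.005,0,0],"turn":0},{"fingers":0,"translation":[0.02,0,0],"turn":0},{"fingers":0,"translation":[0.03,0,-0.02],"turn":0},{"fingers":0,"translation":[0,0,-0.05],"turn":0},{"fingers":0,"translation":[0,0,-0.05],"turn":0},{"fingers":0,"translation":[0,0.04,-0.05],"turn":0},{"fingers":0,"translation":[0,0.05,0],"turn":0},{"fingers":0,"translation":[0,0.05,0],"turn":0},{"fingers":0,"translation":[0,0.05,0],"turn":0},{"fingers":0,"translation":[0,0.05,0],"turn":0},{"fingers":0,"translation":[0,0,0],"turn":0},{"fingers":0,"translation":[0,0,0],"turn":0}]' | sed -n '1,4p'
python3 - <<'E'
from workcell import imaging
import cv2
d=imaging.get_image("top")
cv2.imwrite("pics/t5.png",cv2.resize(d["image"][130:230,205:285][:,:,::-1],(400,500),interpolation=cv2.INTER_CUBIC))
E
```

```text
t: 28.5
position: [529.5, 272.0, 176.7]
ee_rot: [0.0, 0.012, 1.0, -0.0]
wrist_force: [0.8, 0.4, 0.5]
```

View pics/t5.png

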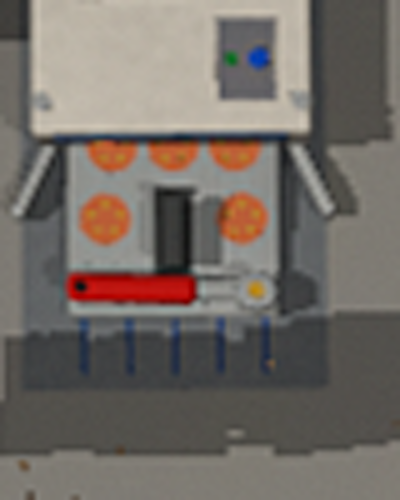

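The picture is unchanged: near edge at row 316, handle across at row 288, mould square between the guides. Handing in.

```bash
python3 -c "
from workcell import arm
print(arm.finish_job())"
```

```text
the job is handed in; nothing more can be done
None
```

The job is handed in at about 28.5 s. The mould lies square and flat under the hood against the stop (pushed with at most about 12 N, with no sign that the stop moved), the handle is at its end stop across the near end, and the arm never went near the gift boxes. I could not see the switch itself, only feel the mould seated firmly.

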